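# Open the thread tub

## Task

Take the lid off the wide, low tub of thread spools by its knob and lay it down gently, flat and knob up, in the middle of the green cutting mat. Leave the tub standing where it is, and leave the tall, narrow canister and its own lid alone.

Things in the scene. Friction and masses are not known exactly. Their poses are not given: they have to be found in the camera images.
- tub: Round white ceramic tub, outer diameter 120 mm, inner diameter 112 mm, 85 mm tall, loose on the counter, about 0.9 kg, filled with spools that reach 65 mm up. It is the wider and lower of the two lidded vessels. Origin: centre of its underside, z up.
- lid: Loose light-wood lid of the tub, 0.12 kg. From below: locating disc 100 mm across, 6 mm thick, loose inside the tub's mouth; plate 124 mm across, 8 mm thick, resting on the rim; upright round knob in the middle, 26 mm across, 30 mm tall. Origin: centre of the locating disc's underside, z up through the knob: plate top at 14 mm, knob top at 44 mm. On the tub the origin is 79 mm above the tub's.
- canister_lid: Loose light-wood lid of the tall narrow white canister (outer diameter 84 mm, 130 mm tall) that stands on the counter beside the work: a bystander. Same make as the tub's lid but 88 mm in diameter, with the same knob; it sits on its canister, knob top 168 mm above the counter. Origin: centre of its underside, z up.
- mat: Square green cutting mat, 170 mm by 170 mm, 4 mm thick, fixed flat on the counter. Origin: centre of its underside; its top is 4 mm above the origin.
Mind the look-alikes: they are no part of the job. Leave any grey look-alike of the lid alone.

How it is judged (in metres and radians):
On the way:
1. the tub's lid is held by the fingers, lifted clear of the tub (its origin at least 110 mm above the tub's) (z of lid in the frame of tub above 0.11 m and contact force between the fingers and lid above 0.5 N), for 0.2 s.
At the end, for the whole second after the job is handed in: The tub's lid lies at rest, flat and knob up (within 0.1 rad), directly on the mat, its centre within 25 mm of the mat's centre; the tub stands upright within 25 mm of where it stood; the canister's lid is within 20 mm of where it was (horizontal distance between lid and mat below 0.025 m and z of lid in the frame of mat between 0.001 and 0.008 m and angle between each of lid, tub's own z axis and vertical below 0.1 rad and linear speed of lid below 0.02 m/s and angular speed of lid below 0.2 rad/s and distance of tub from where it was at the start of the episode below 0.025 m and distance of canister_lid from where it was at the start of the episode below 0.02 m); the robot touches nothing.
It fails at once if the tub's lid is let go in the air: off the tub, not touched by the fingers, and more than 20 mm above the mat's top (z of lid in the frame of mat above 0.024 m and contact force between the fingers and lid below 0.02 N and (horizontal distance between lid and tub above 0.03 m or z of lid in the frame of tub above 0.1 m)).
It fails at once if the tub is tipped (0.25 rad) or pushed more than 25 mm from its place (angle between tub's own z axis and vertical above 0.25 rad or distance of tub from where it was at the start of the episode above 0.025 m).
It fails at once if the tall canister's lid is moved more than 20 mm (distance of canister_lid from where it was at the start of the episode above 0.02 m).
It also fails if it takes over 48 s, if anything falls off the work surface, if the arm or the gripper's body presses on something with over 40 N, if the wrist force passes 120 N, or if a joint passes its speed limit or range.

## Robot

A 6-joint arm with a two-finger parallel gripper is mounted at the origin on the work surface. World frame = base frame: x ahead of the robot, y to its left, z up, the work surface at z = 0. Lengths are in mm, angles in degrees, forces in N, time in s.
With the tool pointing down it reaches from about 300 to 850 mm from the base axis. Payload 4.2 kg.
Tool frame: the origin (TCP) lies midway between the tips of the shut fingers; the grasp point (between the pads) lies 19 mm behind it; z points along the fingers, y is the line along which they close (so a half turn about z gives the same grasp; the last joint's range is limited). The gripper opens to 91 mm and grips with 3 to 60 N. Pads are 32 mm wide; open, the fingers measure 118 mm over their backs; the gripper's body (76 mm by 178 mm) begins 60 mm behind the grasp point.
Start: joints at [66.234, 18.312, 89.639, -0, 72.044, -1.146], TCP at [221.162, 530.783, 213.976] pointing down, gripper open.
Joint ranges: [-177.97, 177.97], [-48.28, 115.42], [12.27, 149.76], [-77.06, 257.06], [2.81, 150.46], [-146.56, 146.56]. Speed limits (degrees/s): [147.25, 147.25, 180, 180, 180, 180].

## Interface

Orientations are given as [roll, pitch, yaw] about the fixed x, y, z axes, in that order (R = Rz(yaw) Ry(pitch) Rx(roll)).
In Python, from workcell import env gives the robot as it stands.
- The arm moves only by the shell command python3 -m jog 'ROWS' [FORCE]. ROWS is a JSON object of lists of equal length, an entry for each row: "jaw": the finger opening in mm, from 0 to 91.2; "slide": the shift along the tool's x, y, z in units of 30 mm (1.0 is 30 mm), a list of three; "spin": the turn about the tool's z in units of 8 degrees (1.0 is 8 degrees). In form: {"jaw": [jaw, ...], "slide": [[dx, dy, dz], ...], "spin": [spin, ...]}. A call has 1 to 10 rows; each row shifts and turns the commanded pose from where the row before left it, along the tool's axes as they then stand; what a row does not reach is not made up. A row lasts 1/10 s, in which the tool goes at most 50 mm and 8.59 degrees, less where a joint would pass 70% of its speed; a pose out of reach is approached as far as the arm can. A call is refused whole if a number of a shift passes 1 or a number of a turn 1, either way. A call with a gripper value outside its range is refused whole. The fingers move at their own pace and stop on an object; FORCE is the grip in N (left out, the last holds). Time passes only in rows, so rows that do not move let the fingers close. It gives the time, the measured TCP pose, the force, the opening and the grip force at its end, in the units of the state.
- env.state(): the state, without advancing time (a new reading comes with each control period).
- env.grab_frame(name): name is "side" or "top" or "wrist"; returns the picture (384x512x3 uint8, red, green, blue); there is no depth.
- env.camera_model(name): a dict with "fx", "fy", "cx", "cy" (pixels), "camera_from_world" (4x4, takes a point from world to camera coordinates). Camera axes: x right, y up, looking along -z (the intrinsics and any distortion apply to the point x, -y, -z); pixel columns grow to the right and rows downward; lengths in mm; the calibration is good to about 2 mm. A picture is of the moment at which its call begins: read the wrist's pose just before it. camera_model takes no time and is no camera call; for the wrist camera it gives the pose at the moment of the call.
- env.job_done(): hands the job in; it is judged then, once.
The state is a dict: "time_s": time; "qpos": joint angles; "qvel": joint speeds; "effort": joint torques, N m; "ee_pos": TCP position; "ee_rot": TCP orientation; "force": force on the tool from outside, world axes, zero at the start; "torque": the same for the moment, N m; "gripper_width": finger opening in mm; "gripper_force": force on a finger pad.
Only numpy, scipy, OpenCV 4.12 (cv2) and the standard library are available. Lean on these libraries where they do the work, as an engineer would, in place of code of your own. Each camera call takes 0.05 s, during which the arm holds its last target. There are 200 camera calls.

## Working session

There is one attempt and no reset: what is moved stays moved. The work goes in short steps, Python scripts to look and compute and a shell command to move; the robot and the scene stay as the last step left them, time stands still between calls to the robot, and variables do not carry over. Pictures are saved under pics/ and viewed, at most 10 in all, crops included, and the job is handed in when it is done.

```bash
mkdir -p pics; python3 - <<'E'
from workcell import env
import cv2,numpy as np
s=env.state();print(s['time_s'],s['ee_pos'],s['ee_rot'],s['gripper_width'])
a=[env.grab_frame(n) for n in('top','side')]
for n,i in zip(('top','side'),a): np.save(f'pics/{n}0.npy',i)
cv2.imwrite('pics/a.png',cv2.resize(np.hstack(a)[:,:,::-1],(800,300)))
cv2.imwrite('pics/top.png',a[0][:,:,::-1])
for n in('top','side'):print(env.camera_model(n))
E
```

```text
0.0 [220.96331928 530.31704442 213.10987784] [-1.79898304e+02 -3.78028199e-06  1.57379699e+02] 91.46065111080023
{'fx': 349.32790180211134, 'fy': 349.32790180211134, 'cx': 257.93434603724336, 'cy': 189.30749984372994, 'camera_from_world': array([[-8.49553238e-03, -9.99915626e-01, -9.82680010e-03,
         1.01216577e+02],
       [ 9.95760327e-01, -9.35953763e-03,  9.15083058e-02,
        -5.26291671e+02],
       [-9.15925593e-02, -9.00772590e-03,  9.95755825e-01,
        -1.05052105e+03],
       [ 0.00000000e+00,  0.00000000e+00,  0.00000000e+00,
         1.00000000e+00]])}
{'fx': 406.1940241185132, 'fy': 406.1940241185132, 'cx': 258.1669703788529, 'cy': 189.9553419599729, 'camera_from_world': array([[ 8.19220221e-01, -5.73357478e-01, -1.18081295e-02,
        -3.57613519e+02],
       [ 3.26802465e-01,  4.49821467e-01,  8.31180363e-01,
        -3.02104544e+02],
       [-4.71251927e-01, -6.84778687e-01,  5.55877479e-01,
        -7.58925897e+02],
       [ 0.00000000e+00,  0.00000000e+00,  0.00000000e+00,
         1.00000000e+00]])}
```

View pics/top.png

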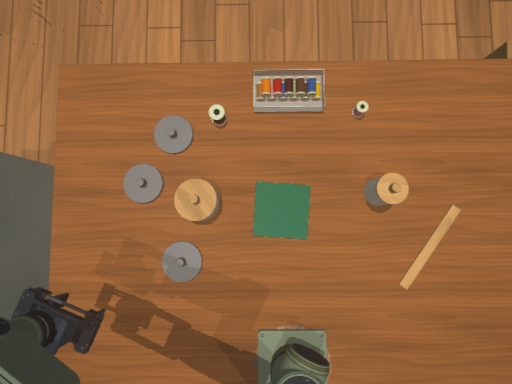

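View pics/a.png

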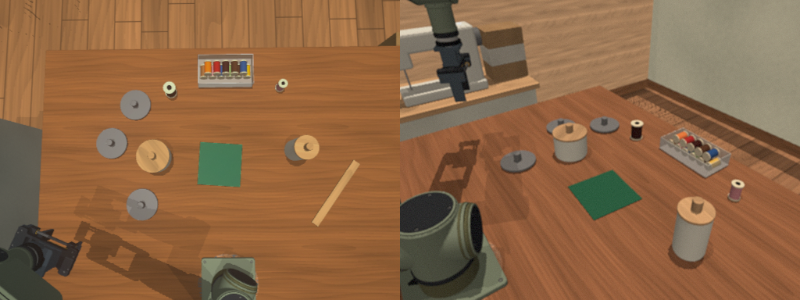

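The top view shows the tub lid at about (196,200) with its knob near (195,198), the mat around (282,210) and the canister lid near (392,189). Three grey look-alikes lie around the tub. The side view agrees.

```bash
cat > h.py <<'E'
import cv2,numpy as np
from workcell import env
def ray(n,uv,z):
    c=env.camera_model(n);T=np.linalg.inv(c['camera_from_world'])
    d=T[:3,:3]@np.array([(uv[0]-c['cx'])/c['fx'],-(uv[1]-c['cy'])/c['fy'],-1.]);o=T[:3,3]
    return (o+d*(z-o[2])/d[2]).round(1)
def blobs(m,amin=60):
    m=cv2.morphologyEx(m.astype(np.uint8)*255,cv2.MORPH_OPEN,np.ones((3,3)))
    return [c for c in cv2.findContours(m,cv2.RETR_EXTERNAL,cv2.CHAIN_APPROX_NONE)[0] if cv2.contourArea(c)>amin]
E
python3 - <<'E'
from h import *
for n in('top','side'):
    i=np.load(f'pics/{n}0.npy');h=cv2.cvtColor(i,cv2.COLOR_RGB2HSV).astype(int)
    for c in blobs((abs(h[...,0]-75)<20)&(h[...,1]>120)&(h[...,2]>40),1000):
        m=cv2.moments(c);uv=m['m10']/m['m00'],m['m01']/m['m00']
        q=cv2.approxPolyDP(c,8,True)[:,0];print(n,'mat',uv,ray(n,uv,4),[ray(n,p,4)[:2].tolist() for p in q])
    roi=(slice(165,235),slice(165,230)) if n=='top' else (slice(150,210),slice(190,250))
    if n=='top':print(i[200,180:215:4].tolist(),i[200,170:176].tolist(),i[150,240])
    for c in blobs((h[...,0]>8)&(h[...,0]<22)&(h[...,2]>150)&(h[...,1]>60),300):
        e=cv2.fitEllipse(cv2.convexHull(c));print(n,'lid',np.round(e[0],1),np.round(e[1],1),ray(n,e[0],93))
i=np.load('pics/top0.npy');j=np.load('pics/side0.npy')
f=lambda a:cv2.resize(a,(400,400),interpolation=cv2.INTER_CUBIC)
cv2.imwrite('pics/crop.png',np.hstack([f(i[165:230,165:230]),f(j[150:215,185:250])])[:,:,::-1])
E
```

```text
[[192, 148, 93], [187, 142, 91], [166, 128, 82], [204, 157, 100], [192, 146, 93], [185, 142, 90], [201, 153, 98], [201, 154, 98], [199, 152, 97]] [[166, 105, 60], [166, 106, 61], [166, 106, 62], [160, 106, 62], [191, 143, 90], [212, 162, 103]] [164 104  59]
top lid [165.8 374.3] [ 14.3 109.8] [ 11.5 354.   93. ]
top lid [367.  371.4] [19.2 76.3] [  16.7 -198.9   93. ]
top lid [188.5 311. ] [20.4 87.6] [180.8 293.   93. ]
top lid [408.1 314.3] [ 50.9 307. ] [ 168.3 -318.3   93. ]
top lid [ 82.8 280.3] [15.2 69.7] [267.  593.3  93. ]
top lid [ 78.8 256.4] [32.8 80.9] [333.9 607.3  93. ]
top lid [326.  208.4] [158.7 646.9] [464.1 -98.4  93. ]
top lid [ 1.8 79. ] [17.3 95.9] [859.1 858.8  93. ]
top lid [102.7  50.5] [17.1 69.2] [944.  558.6  93. ]
top lid [502.   21.2] [22.  88.1] [1019.4 -638.8   93. ]
top lid [437.5  10. ] [33.9 55.7] [1057.5 -448.9   93. ]
top lid [404.   27.5] [ 34.5 123.8] [1003.5 -346.    93. ]
top lid [371.9  10.6] [26.4 64.7] [1058.3 -252.    93. ]
top lid [209.3  21.1] [13.4 47.4] [1032.3  238.5   93. ]
top lid [188.8  24.2] [12.3 65.4] [1023.3  300.2   93. ]
to
[... 814 characters left out ...]
-353.5   93. ]
side lid [174.8 272.6] [ 9.7 72.9] [222.6 -22.4  93. ]
side lid [499.1 235.1] [18.5 43.6] [ 843.1 -329.8   93. ]
side lid [247.1 315.8] [ 32.1 329.9] [ 280.3 -191.7   93. ]
side lid [426.7 226.6] [26.9 73.3] [ 742.  -220.8   93. ]
side lid [457.8 218.2] [28.4 70.9] [ 825.2 -243.4   93. ]
side lid [372.1 268. ] [ 45.7 348.4] [ 545.1 -238.4   93. ]
side lid [184.2 194.8] [12.2 57.9] [359.2 212.   93. ]
side lid [404.1 180.9] [16.9 50.1] [855.8 -69.1  93. ]
side lid [ 31.9 137.5] [13.6 95.7] [108.4 794.6  93. ]
side lid [30.1 86.5] [42.9 50.4] [ 195.3 1323.2   93. ]
side lid [217.5  73.2] [211.7 342.8] [ 915.2 1000.5   93. ]
side lid [-1.1 18.3] [38.  83.3] [ 286.8 3035.5   93. ]
```

View pics/crop.png

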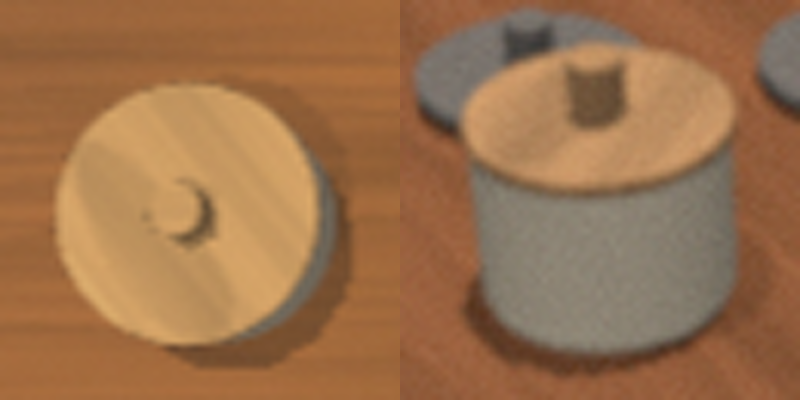

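The crops show the lid plate in the top view spanning about x 174–217, y 178.5–221.5, with the knob top near (194,199). The lid is seated flat on the tub.

```bash
python3 - <<'E'
from h import *
i=np.load('pics/top0.npy').astype(int);r,g,b=i[...,0],i[...,1],i[...,2]
def cen(c):
    m=cv2.moments(c);return m['m10']/m['m00'],m['m01']/m['m00']
for c in blobs((g>r+20)&(g>b+5),1000): print('mat',cen(c),ray('top',cen(c),4),cv2.minAreaRect(c))
k=(r>130)&(g>0.7*r)&(b<0.75*r); k[:165]=0;k[235:]=0;k[:,:165]=0
for c in blobs(k,500):
    e=cv2.fitEllipse(cv2.convexHull(c));print('lid',e,ray('top',e[0],90),ray('top',e[0],135))
print('knob top',ray('top',(193.9,199.1),123))
j=np.load('pics/side0.npy').astype(int);r,g,b=j[...,0],j[...,1],j[...,2]
k=(r>130)&(g>0.62*r)&(b<0.75*r);k[:150]=0;k[195:]=0;k[:,:190]=0;k[:,250:]=0
for c in blobs(k,300):
    e=cv2.fitEllipse(cv2.convexHull(c));print('side lid',e,ray('side',e[0],92))
E
```

```text
mat (281.1849859542167, 210.11613173151633) [463.2  24.7   4. ] ((281.2120666503906, 210.1070098876953), (53.707706451416016, 53.957218170166016), 3.5763344764709473)
lid ((194.98052978515625, 199.18797302246094), (42.64961242675781, 43.617218017578125), 57.28641128540039) [494.2 277.9  90. ] [491.3 269.4 135. ]
lid ((392.08404541015625, 188.00987243652344), (31.158205032348633, 32.95449447631836), 120.37317657470703) [ 521.3 -290.5   90. ] [ 517.1 -273.6  135. ]
knob top [492.3 274.7 123. ]
side lid ((219.449462890625, 165.87535095214844), (28.395654678344727, 50.10966491699219), 73.69622039794922) [504.8 285.3  92. ]
```

```bash
python3 -m jog '{"jaw":[60,60,60,60,60,60,60,60,60,60],"slide":[[0,0,0],[0,0,0],[0,0,0],[-0.8,-0.75,0],[-0.8,-0.75,0],[-0.8,-0.75,0],[-0.8,-0.75,0],[-0.8,-0.75,0],[-0.8,-0.75,0],[0,0,0]],"spin":[-1,-1,-0.82,0,0,0,0,0,0,0]}' 20
```

```text
time_s: 1.1
ee_pos: [367.1, 393.1, 213.6]
ee_rot: [-179.9, 0.0, 179.7]
force: [-0.2, 0.5, -0.0]
gripper_width: 60.2
gripper_force: 0.0
```

```bash
python3 -m jog '{"jaw":[60,60,60,60,60,60,60],"slide":[[-0.8,-0.75,0],[-0.8,-0.75,0],[-0.8,-0.75,0],[-0.8,-0.75,0],[-0.8,-0.75,0],[-0.2,-0.12,0],[0,0,0]],"spin":[0,0,0,0,0,0,0]}'
python3 - <<'E'
from h import *
c=env.camera_model('wrist');i=env.grab_frame('wrist');np.save('pics/w0.npy',i)
cv2.imwrite('pics/w0.png',i[:,:,::-1]);print(c)
t=env.grab_frame('top');cv2.imwrite('pics/t1.png',cv2.resize(t[120:280,130:330],(800,640))[:600,:,::-1])
E
```

```text
time_s: 1.8
ee_pos: [491.0, 279.4, 213.5]
ee_rot: [180.0, -0.1, 179.9]
force: [-0.5, 0.8, -0.3]
gripper_width: 59.8
gripper_force: 0.0
{'fx': 333.1566271566785, 'fy': 333.1566271566785, 'cx': 257.0297880764991, 'cy': 194.39957688119895, 'camera_from_world': array([[ 1.52001829e-03,  9.99998798e-01,  3.04547858e-04,
        -2.81957740e+02],
       [-9.59617325e-01,  1.54430841e-03, -2.81304469e-01,
         5.02864315e+02],
       [-2.81304602e-01,  1.35338537e-04,  9.59618519e-01,
        -2.53905941e+02],
       [ 0.00000000e+00,  0.00000000e+00,  0.00000000e+00,
         1.00000000e+00]])}
```

View pics/w0.png

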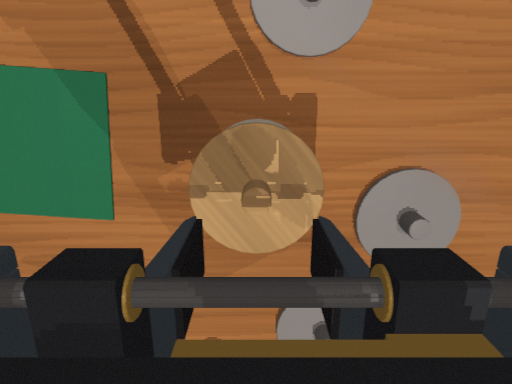

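The wrist view shows the plate spanning x 190–323, y 122–253 (centre about (256.5,187.5)), between the fingers. The knob is near (257,190).

```bash
python3 - <<'E'
from h import *
print(ray('wrist',(256.5,187.5),93),ray('wrist',(257,184),123),env.state()['ee_pos'])
i=np.load('pics/w0.npy').astype(int);r,g,b=i[...,0],i[...,1],i[...,2]
k=(g>0.7*r)&(b<0.75*r)&(r>50)&(g<r);k[:118]=0;k[256:]=0;k[:,:185]=0;k[:,328:]=0
for c in blobs(k,500):
    e=cv2.fitEllipse(cv2.convexHull(c));print(e,ray('wrist',e[0],93))
cv2.imwrite('pics/wc.png',cv2.resize(i[110:265,180:335].astype(np.uint8),(600,600),interpolation=cv2.INTER_CUBIC)[:,:,::-1])
E
```

```text
[489.6 281.5  93. ] [478.6 282.  123. ] [489.95385598 280.25763306 213.68925587]
((256.0357971191406, 187.39459228515625), (131.42347717285156, 135.26150512695312), 88.83417510986328) [489.5 281.1  93. ]
```

View pics/wc.png

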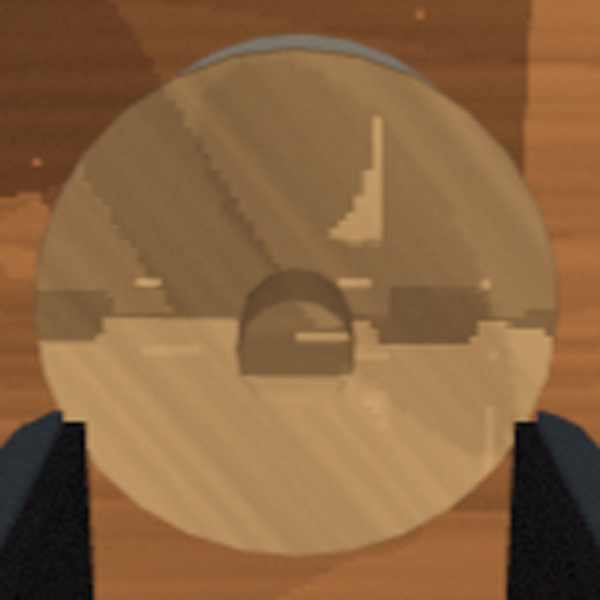

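The crop shows the knob's side at top, with its top disc centred at roughly crop (297,357), i.e. pixel (256.7,202).

```bash
python3 - <<'E'
from h import *
print(ray('wrist',(256.7,202.3),123),env.state()['ee_pos'])
E
```

```text
[494.2 281.7 123. ] [489.95385598 280.25763306 213.68925587]
```

```bash
python3 -m jog '{"jaw":[60,60,60,60,60,60,60,60],"slide":[[-0.05,0,0.7],[0,0,0.8],[0,0,0.8],[0,0,0.7],[0,0,0.4],[0,0,0.25],[0,0,0.1],[0,0,0]],"spin":[0,0,0,0,0,0,0,0]}'
```

```text
time_s: 2.7
ee_pos: [492.5, 279.8, 101.8]
ee_rot: [180.0, 0.0, 180.0]
force: [-0.2, 0.2, 0.4]
gripper_width: 59.9
gripper_force: 0.0
```

```bash
python3 -m jog '{"jaw":[40,30,26,22,20,18,18,18],"slide":[[0,0,0],[0,0,0],[0,0,0],[0,0,0],[0,0,0],[0,0,0],[0,0,0],[0,0,0]],"spin":[0,0,0,0,0,0,0,0]}' 25
```

```text
time_s: 3.5
ee_pos: [492.5, 279.4, 101.7]
ee_rot: [180.0, 0.0, 179.9]
force: [-0.1, -0.7, 2.1]
gripper_width: 25.6
gripper_force: 25.0
```

Gripped at 26 mm. I'll lift slowly.

```bash
python3 -m jog '{"jaw":[18,18,18,18,18,18,18,18,18],"slide":[[0,0,-0.1],[0,0,-0.2],[0,0,-0.3],[0,0,-0.4],[0,0,-0.5],[0,0,-0.5],[0,0,-0.4],[0,0,-0.2],[0,0,0]],"spin":[0,0,0,0,0,0,0,0,0]}'
python3 - <<'E'
from h import *
j=env.grab_frame('side');t=env.grab_frame('top')
cv2.imwrite('pics/l.png',np.hstack([cv2.resize(j[60:260,140:340],(400,400)),cv2.resize(t[120:280,130:290],(400,400))])[:,:,::-1])
E
```

```text
time_s: 4.4
ee_pos: [492.9, 279.6, 180.6]
ee_rot: [179.9, 0.1, 179.9]
force: [-0.0, -0.2, -1.6]
gripper_width: 25.5
gripper_force: 25.0
```

View pics/l.png

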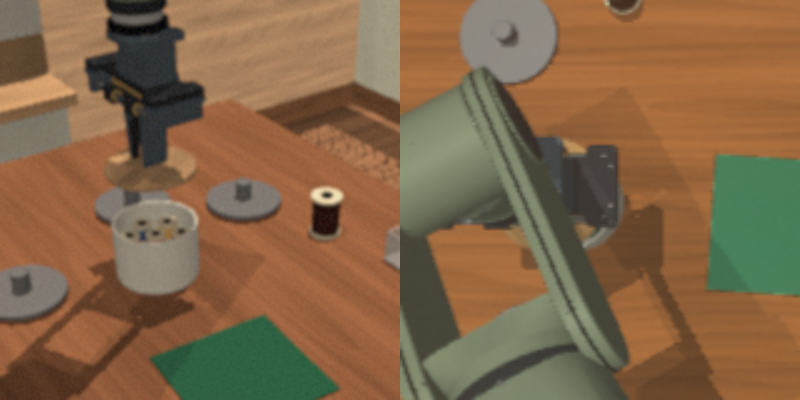

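The lid is held level about 70 mm above the open tub, which hasn't moved. Now carry it to the mat.

```bash
python3 -m jog '{"jaw":[18,18,18,18,18,18,18,18,18,18],"slide":[[0.1,-0.4,0],[0.1,-0.7,0],[0.1,-0.9,0],[0.1,-1,0],[0.1,-1,0],[0.1,-1,0],[0.1,-0.9,0],[0.1,-0.7,0],[0.1,-0.4,0],[0.1,-0.2,0]],"spin":[0,0,0,0,0,0,0,0,0,0]}'
```

```text
time_s: 5.5
ee_pos: [461.4, 62.3, 179.1]
ee_rot: [-180.0, -0.1, 179.9]
force: [-0.5, -0.1, -0.6]
gripper_width: 25.4
gripper_force: 25.0
```

```bash
python3 -m jog '{"jaw":[18,18,18,18,18,18,18,18,18,18],"slide":[[0,-0.4,0.2],[0,-0.5,0.4],[0,-0.35,0.6],[0,0,0.8],[0,0,0.8],[0,0,0.7],[0,0,0.5],[0,0,0.3],[0,0,0.2],[0,0,0]],"spin":[0,0,0,0,0,0,0,0,0,0]}'
python3 - <<'E'
from h import *
j=env.grab_frame('side');w=env.grab_frame('wrist')
cv2.imwrite('pics/p.png',np.hstack([cv2.resize(j[130:330,160:360],(400,400)),cv2.resize(w,(400,400))])[:,:,::-1])
E
```

```text
time_s: 6.5
ee_pos: [461.9, 26.0, 43.9]
ee_rot: [180.0, -0.1, 180.0]
force: [-0.2, 0.7, -1.0]
gripper_width: 25.6
gripper_force: 25.0
```

View pics/p.png

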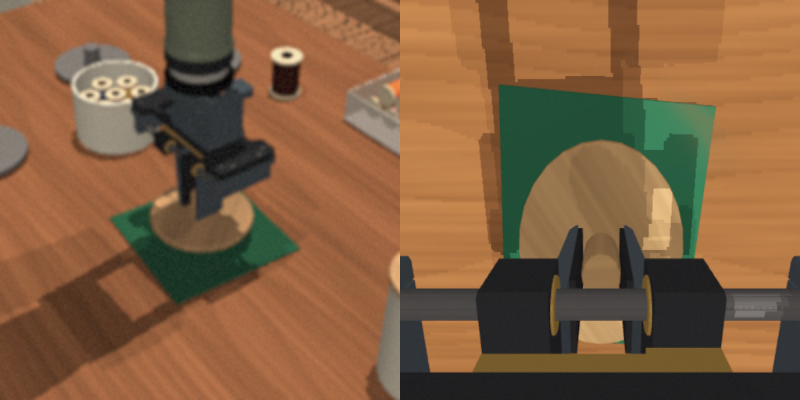

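The lid is level just above the mat and centred on it in both views. I'll go down 17 mm slowly and watch the force.

```bash
python3 -m jog '{"jaw":[18,18,18,18,18,18,18,18],"slide":[[0,0,0.15],[0,0,0.15],[0,0,0.1],[0,0,0.05],[0,0,0.05],[0,0,0.03],[0,0,0],[0,0,0]],"spin":[0,0,0,0,0,0,0,0]}'
```

```text
time_s: 7.4
ee_pos: [462.2, 25.9, 28.6]
ee_rot: [180.0, 0.0, 179.9]
force: [0.3, -0.1, -0.7]
gripper_width: 25.2
gripper_force: 25.0
```

```bash
python3 -m jog '{"jaw":[18,18,18,18,18],"slide":[[0,0,0.03],[0,0,0.03],[0,0,0.02],[0,0,0],[0,0,0]],"spin":[0,0,0,0,0]}'
```

```text
time_s: 7.9
ee_pos: [462.3, 26.0, 26.7]
ee_rot: [180.0, 0.0, 179.9]
force: [-2.2, 0.2, 5.8]
gripper_width: 25.2
gripper_force: 25.0
```

Contact at +5.8 N. Open the fingers gently, then retreat.

```bash
python3 -m jog '{"jaw":[28,32,38,46,54,60,60],"slide":[[0,0,0],[0,0,0],[0,0,0],[0,0,0],[0,0,0],[0,0,0],[0,0,0]],"spin":[0,0,0,0,0,0,0]}' && python3 -m jog '{"jaw":[60,60,60,60,60,60,60,60,60,60],"slide":[[0,0,-0.2],[0,0,-0.4],[0,0,-0.6],[0,0,-0.8],[0,0,-0.9],[0,0,-0.9],[0,0,-0.8],[0,0,-0.6],[0,0,-0.3],[0,0,0]],"spin":[0,0,0,0,0,0,0,0,0,0]}'
python3 - <<'E'
from h import *
j=env.grab_frame('side');w=env.grab_frame('wrist')
cv2.imwrite('pics/q.png',np.hstack([cv2.resize(j,(400,300)),cv2.resize(w,(400,300))])[:,:,::-1])
i=w.astype(int);r,g,b=i[...,0],i[...,1],i[...,2]
for c in blobs((g>r+15)&(g>b+5),1000):
    h=cv2.convexHull(c);q=cv2.approxPolyDP(h,10,True)[:,0];print('mat',[ray('wrist',p,4)[:2].tolist() for p in q])
E
```

```text
time_s: 8.6
ee_pos: [462.1, 25.9, 26.1]
ee_rot: [180.0, -0.0, 179.9]
force: [-0.5, -0.3, 0.7]
gripper_width: 59.9
gripper_force: 0.0
time_s: 9.6
ee_pos: [462.7, 26.0, 192.3]
ee_rot: [180.0, 0.2, 179.9]
force: [-0.3, 0.0, -0.1]
gripper_width: 59.8
gripper_force: 0.0
mat [[373.5, -50.3], [386.3, 116.6], [551.5, 91.0], [543.8, -32.0], [521.3, -60.9]]
```

View pics/q.png

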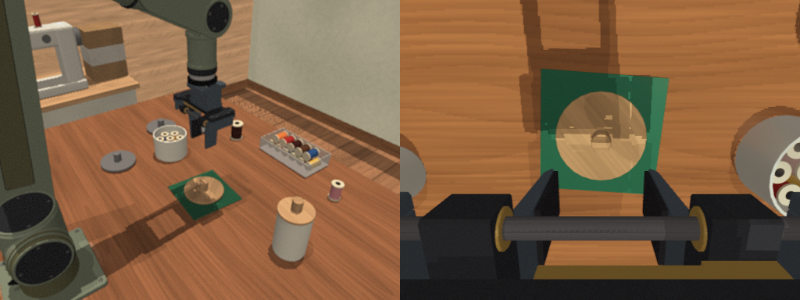

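The lid lies flat and knob up in the middle of the mat. The tub and the canister are where they were, and the gripper is clear, so I'm handing in.

```bash
python3 -c "
from workcell import env
print(env.job_done())"
```

```text
the job is handed in; nothing more can be done
None
```

I lifted the tub's lid off by its knob and laid it flat, knob up, in the middle of the green mat; the last pictures show the tub, the canister and its lid undisturbed, and I handed the job in at about 10 s (no verdict was returned).

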